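# Hold a chilled vial before the viewing board with tongs

## Task

Set up the visual check of a chilled vial: take the black-and-white viewing board out of its wire rack, stand its lower edge on the table, lean it back a little (some 15 degrees) against the middle of the front of the steel instrument box, square to the box, and let go of it. Then take the spring tongs by squeezing their rubber grips, close them on the tallest of the three vials in the cold block and lift it out, never touching that vial with the gripper and leaving the two shorter ones standing in their pockets. Finish while still holding: the vial upright in the tongs, at about the board's mid-height, in front of the middle of the leaning board and about 8 cm from its centre, with neither vial nor tongs touching the board or the box.

Things in the scene. Friction and masses are not known exactly. Their poses are not given: they have to be found in the camera images.
- board_centre (a point): centre of the viewing board, a loose rigid plastic panel 140 wide (its y) x 160 tall (its z, upward) x 9 mm thick (its x, the face normal), 0.1 to 0.2 kg, one half of each face black, the other white. At the start it stands upright in the rear slot of the wire rack, its lower edge 6 mm above the table, its upper 100 mm clear of the wires
- board_top (a point): middle of the board's upper edge, 80 mm above its centre along its z; same axes as the board
- viewing_board: the same board; its origin is the middle of its lower edge
- panel_rack: fixed rack: base plate 90 (x) x 104 (y) x 6 mm and four steel wire hoops 62 mm high in two pairs, making two slots 12 mm wide, 36 mm apart along its x; the board stands in the rear slot (its normal along the rack's x) and comes straight up, the front slot (at x = -36 mm) is empty. Origin: at the underside, right below the board
- instrument_box: heavy closed steel box that does not move, 104 (x) x 194 (y) x 95 mm high; origin: centre of its underside; its front (the -x face, towards the robot) is vertical, the lid's front edge 52 mm from the origin at heights 72 to 95 mm, the wall beneath set back 2 mm. A flat bail handle on the lid stands up to 101 mm high
- tongs: loose spring tongs, 190 long x 28 mm high, 0.1 kg, lying on their side on the table so that the two arms open and close level, in the plane of the table. Origin: the pin pivot at their rear end, at the underside; x points along the middle line from the pivot to the jaws, z up. Each arm swings about the upright pin, both by the same angle
- tongs_grip (a point): point midway between the two rubber finger grips, 82 mm ahead of the pivot and 14 mm (half-way) up; same axes as the tongs. The grips are 56 long x 28 mm high; over their outer faces they measure 55 mm (at mid-length) with the tongs open and 41 mm when closed on the tall vial, at which point these faces are parallel. The tongs balance here
- tongs_jaws (a point): point midway between the two jaws, 175 mm ahead of the pivot and 93 mm ahead of the grip point, 14 mm up; each jaw is a shallow V of plates 24 mm high (from 2 to 26 mm above the underside) whose ends reach 15 mm beyond this point. Open, the gap between the jaws is 45 mm at its narrowest and they measure 64 mm over their backs
- tongs_left (a joint): closing angle of each tongs arm, rad: 0 open (at the stop, as at the start), 0.085 with the jaws closed on the tall vial, 0.135 fully shut and empty. A spring reopens them: squeezing at the grips takes about 5 N a side to begin and 8 N at 0.085, so squeezed only to about 0.02 to 0.03 (50 to 52 mm over the grips) they are carried safely by the spring's push with the jaws still 34 to 38 mm apart for the vial
- cold_block: fixed plain metal block 60 (x) x 156 (y) x 22 mm high with three round pockets 26 mm in diameter, 10 mm deep (floor 12 mm above the table), on its middle line 52 mm apart; origin: centre of the underside; its -x side faces roughly towards the robot
- tall_vial_mid (a point): centre of the tallest vial: glass vial 22.4 mm in diameter, 58 mm tall including its crimp cap (straight body up to 37 mm), 18 g, standing upright in any one of the pockets, this point 41 mm above the table; z is its upward axis
- tall_vial: the same vial; its origin is the centre of its base
- short_vial_a: one of the two shorter glass vials in the other pockets, 22.4 mm in diameter and 48 mm tall; origin: centre of its base; to be left standing
- short_vial_b: the other shorter vial, alike

How it is judged:
On the way, in this order (a step that is already met when the one before it is completed fails the run):
1. the board stands on the table leaning back against the middle of the instrument box's front, let go (angle between board_centre's own z axis and vertical between 0.087 and 0.52 rad and height (world z) of viewing_board below 0.012 m and contact force between viewing_board and instrument_box above 0.05 N and x of board_centre in the frame of instrument_box below -0.04 m and y of board_centre in the frame of instrument_box between -0.05 and 0.05 m and angle between the y axis of board_centre and the y axis of instrument_box, either way round below 0.21 rad and contact force between the fingers and viewing_board below 0.02 N and linear speed of viewing_board below 0.02 m/s), for 0.3 s.
2. the tall vial is lifted clear of the cold block in the tongs (height (world z) of tall_vial_mid above 0.06 m and contact force between tongs and tall_vial above 0.3 N and contact force between cold_block and tall_vial below 0.02 N), for 0.2 s.
At the end, for the whole second after the job is handed in: Board on the table, leaning back 5-30 deg on the box front, within 5 cm of its middle, square within 12 deg, let go. Gripper holds the tongs; they alone hold the tall vial (0.06-0.115 rad), upright within 20 deg, centre over 60 mm high, before the board, under 12 cm from its centre, still (all of step 1 and contact force between tongs and tall_vial above 0.3 N and contact force between the fingers and tongs above 1 N and value of joint tongs_left between 0.06 and 0.115 rad and height (world z) of tall_vial_mid above 0.06 m and height (world z) of tongs_grip above 0.03 m and angle between tall_vial_mid's own z axis and vertical below 0.35 rad and distance between tall_vial_mid and board_centre below 0.12 m and x of tall_vial_mid in the frame of instrument_box below -0.07 m and contact force between each of tall_vial, tongs, the arm and viewing_board below 0.02 N and contact force between tongs and instrument_box below 0.02 N and linear speed of tall_vial below 0.03 m/s); the arm keeps its last pose, push and grip.
It fails at once if the gripper or arm touches the tall vial (contact force between any of the fingers, the arm and tall_vial above 0.05 N).
It fails at once if a short vial is knocked over or taken from its pocket (angle between any of short_vial_a, short_vial_b's own z axis and vertical above 0.35 rad or distance of any of short_vial_a, short_vial_b from where it was at the start of the episode above 0.02 m).
It also fails if it takes over 51 s, if anything falls off the work surface, if the arm or the gripper's body presses on something with over 40 N, if the wrist force passes 120 N, or if a joint passes its speed limit or range.

## Robot

A 6-joint arm with a two-finger parallel gripper is mounted at the origin on the work surface; the furniture and walls round the work are solid. World frame = base frame: x ahead of the robot, y to its left, z up, the work surface at z = 0. Lengths are in m, angles in rad, forces in N, time in s.
With the tool pointing down it reaches from about 0.425 to 0.925 m from the base axis. Payload 12.5 kg.
Tool frame: the origin (TCP) lies midway between the tips of the shut fingers; the grasp point (between the pads) lies 19 mm behind it (r.grip_depth is the distance from the TCP to the grasp point, in m); z points along the fingers, y is the line along which they close (so a half turn about z gives the same grasp; the last joint's range is limited). The gripper opens to 85 mm and grips with 20 to 120 N. Pads are 22 mm wide; open, the fingers measure 114 mm over their backs; the gripper's body (76 mm by 85 mm) begins 54 mm behind the grasp point. The pads swing forward as they close: fully open they stand 13 mm farther back than shut.
Start: joints at [-1.285, 0.491, 1.559, -0, 1.092, -0.106], TCP at [0.239, -0.578, 0.231] pointing down, gripper open.
Joint ranges: [-3.1, 3.1], [-0.84, 2.19], [0.05, 2.79], [-1.13, 4.28], [0.06, 2.93], [-2.69, 2.69]. Speed limits (rad/s): [2.22, 2.22, 2.79, 3.14, 3.14, 3.14].

## Interface

Orientations are given as [roll, pitch, yaw] about the fixed x, y, z axes, in that order (R = Rz(yaw) Ry(pitch) Rx(roll)).
In Python, from bench import r, vision, nets gives the robot as it stands.
- The arm moves only by the tool move_arm, never from a script. Its arguments are lists of equal length, an entry for each row: "xyz": the shift along the tool's x, y, z in mm, a list of three; "rotation": the turn, a rotation vector about the tool's x, y, z in rad, a list of three; "grip": the opening, from -1 (shut) to 1 (fully open). A call has 1 to 20 rows; each row shifts and turns the commanded pose from where the row before left it, along the tool's axes as they then stand; what a row does not reach is not made up. A row lasts 1/8 s, in which the tool goes at most 62.5 mm and 10.7 degrees, less where a joint would pass 70% of its speed; a pose out of reach is approached as far as the arm can. A call with a gripper value outside its range is refused whole. The fingers move at their own pace and stop on an object; the grip force is fixed at half the most. Time passes only in rows, so rows that do not move let the fingers close. It gives the time, the measured TCP pose, the force, the opening and the grip force at its end, in the units of the state.
- r.get_obs(): the state, without advancing time (a new reading comes with each control period).
- vision.camera(name): name is "side" or "top" or "wrist"; returns a dict with "pixels" (384x512x3 uint8, red, green, blue), "intrinsics" (3x3 intrinsics, pixels), "rvec" (rotation vector, rad) and "tvec" (3), from world to camera coordinates, as OpenCV has them; the wrist camera has in their place "hand_eye" (4x4, takes a point from camera to tool coordinates, whose origin is the TCP and whose axes are the flange's). Camera axes: x right, y down, z forward; pixel columns grow to the right and rows downward; lengths in m; the calibration is good to about 2 mm. A picture is of the moment at which its call begins: read the wrist's pose just before it. There is no depth.
- r.close_job(): hands the job in; it is judged then, once.
Trained networks look in a picture, given as the dict that the camera call returned (one of the last four; its "shot" number tells which), for a name from the list of things; names that differ only in an ending like _2 or _b are one class to them, and where a whole thing is asked for, a point or a joint stands for the part that bears it (a point fixed in the world has none). Each returns a list of dicts, best first, with "score" (0 to 1); they miss things now and then, are a little off and sometimes report something else, mostly with a low value. They report only what shows in the picture. A call takes as long as a camera call.
- nets.look_for(query, picture): "location" ([column, row] as shares, 0 to 1, of the picture: columns of its width, rows of its height, amid what is visible of it).
- nets.spot_point(query, picture): "location" ([column, row] as shares, 0 to 1, of the picture: columns of its width, rows of its height: a listed point, or the origin of a listed thing).
The state is a dict: "time_s": time; "qpos": joint angles; "dq": joint speeds; "tau": joint torques, N m; "position": TCP position; "ee_rot": TCP orientation; "ft_force": force on the tool from outside, world axes, zero at the start; "torque": the same for the moment, N m; "opening": finger opening in m; "grip_force": force on a finger pad.
Only numpy, scipy, OpenCV 4.12 (cv2) and the standard library are available. Lean on these libraries where they do the work, as an engineer would, in place of code of your own. Each camera call takes 0.05 s, during which the arm holds its last target. There are 200 camera calls.

## Working session

There is one attempt and no reset: what is moved stays moved. The work goes in short steps, Python scripts to look and compute and a tool call to move; the robot and the scene stay as the last step left them, time stands still between calls to the robot, and variables do not carry over. Pictures are saved under pics/ and viewed, at most 10 in all, crops included, and the job is handed in when it is done.

Besides the shell and the picture viewer there is one more tool, called after "Call:" in YAML: its name, and indented under it one key for each argument. move_arm: Moves the arm, as the interface text tells. Its arguments: {"type":"object","properties":{"xyz":{"type":"array","items":{"type":"array","items":{"type":"number"}}},"rotation":{"type":"array","items":{"type":"array","items":{"type":"number"}}},"grip":{"type":"array","items":{"type":"number"}}},"required":["xyz","rotation","grip"]}

```bash
mkdir -p pics
cat > h.py <<'E'
import numpy as np, cv2
from bench import r, vision, nets
from scipy.spatial.transform import Rotation as R
np.set_printoptions(precision=4,suppress=True)
def P(c):
    M=np.eye(4); M[:3,:3]=cv2.Rodrigues(np.array(c["rvec"],float))[0]; M[:3,3]=np.ravel(c["tvec"]); return M
def ray(c,uv):
    M=P(c);K=np.array(c["intrinsics"]);d=M[:3,:3].T@np.linalg.solve(K,[uv[0],uv[1],1]);o=-M[:3,:3].T@M[:3,3];return o,d/np.linalg.norm(d)
def onz(c,uv,z):
    o,d=ray(c,uv);return o+d*(z-o[2])/d[2]
def tri(rs):
    A=sum(np.eye(3)-np.outer(d,d) for o,d in rs);b=sum((np.eye(3)-np.outer(d,d))@o for o,d in rs);return np.linalg.solve(A,b)
def save(c,n): cv2.imwrite(n,cv2.cvtColor(c["pixels"],cv2.COLOR_RGB2BGR))
def tool(p):
    s=r.get_obs();T=R.from_euler('xyz',s["ee_rot"]);return T.inv().apply(np.array(p)-s["position"])*1000
def proj(c,p):
    return cv2.projectPoints(np.array(p,float).reshape(-1,3),np.array(c["rvec"],float),np.array(c["tvec"],float),np.array(c["intrinsics"],float),None)[0].reshape(-1,2)
E
python3 - <<'E'
from h import *
t=vision.camera("top");s=vision.camera("side")
save(t,"pics/top.png");save(s,"pics/side.png")
np.savez("cams.npz",**{k+n:np.array(c[k]) for n,c in(("t",t),("s",s)) for k in("intrinsics","rvec","tvec","pixels")})
print(-P(t)[:3,:3].T@P(t)[:3,3],-P(s)[:3,:3].T@P(s)[:3,3])
for q in["board_centre","board_top","viewing_board","panel_rack","instrument_box","tongs","tongs_grip","tongs_jaws","cold_block","tall_vial_mid","tall_vial","short_vial_a"]:
    o=[]
    for c in(t,s):
        l=nets.spot_point(q,c)[:3]
        o.append([(np.round(np.array(x["location"])*[512,384],1).tolist(),round(x["score"],2)) for x in l])
    p=None
    if o[0] and o[1]: p=tri([ray(t,o[0][0][0]),ray(s,o[1][0][0])])
    print(q,o,p)
print(r.get_obs())
E
```

```text
[ 0.461  -0.1503  1.1597] [ 0.5239 -0.9119  0.6184]
board_centre [[([318.1, 179.8], 0.67)], []] None
board_top [[([322.5, 180.7], 0.96), ([257.8, 205.2], 0.42), ([197.3, 225.4], 0.41)], [([285.2, 220.2], 0.92), ([258.4, 211.9], 0.29)]] [ 0.5964 -0.3424  0.1691]
viewing_board [[([312.0, 181.0], 0.57)], [([280.7, 279.5], 0.83), ([254.6, 214.2], 0.46)]] [ 0.6045 -0.3411  0.0008]
panel_rack [[([311.1, 183.9], 0.73), ([192.4, 144.3], 0.5)], [([249.9, 226.7], 0.64), ([280.6, 277.8], 0.58)]] [ 0.558  -0.3174  0.1407]
instrument_box [[([192.1, 144.8], 0.84)], [([312.5, 183.0], 0.74)]] [0.727  0.0446 0.008 ]
tongs [[([206.3, 248.8], 0.66), ([191.8, 194.5], 0.48)], [([201.3, 199.0], 0.57), ([229.3, 186.9], 0.18)]] [ 0.3907 -0.0107 -0.0006]
tongs_grip [[([196.2, 222.6], 0.82)], [([231.7, 188.3], 0.7), ([281.4, 278.5], 0.58)]] [0.4767 0.0223 0.0127]
tongs_jaws [[([191.9, 195.3], 0.84)], [([258.6, 183.2], 0.68), ([247.7, 230.4], 0.22)]] [0.5607 0.0378 0.0183]
cold_block [[([261.1, 206.1], 0.89)], [([250.9, 230.3], 0.62)]] [ 0.5312 -0.1795  0.0115]
tall_vial_mid [[([269.9, 207.3], 0.5)], [([241.5, 232.7], 0.71)]] [ 0.517  -0.207   0.0285]
tall_vial [[([273.8, 209.5], 0.55)], [([245.3, 239.7], 0.57)]] [ 0.5186 -0.2195  0.0151]
short_vial_a [[([240.6, 202.5], 0.55), ([256.8, 205.0], 0.54), ([317.2, 180.8], 0.22)], [([250.6, 224.4], 0.62), ([257.0, 217.4], 0.51)]] [ 0.5375 -0.1141 -0.0208]
{'time_s': 1.3, 'qpos': array([-1.2846,  0.4909,  1.5589,  0.    ,  1.0917, -0.1056]), 'dq': array([ 0.0004, -0.0011, -0.0019, -0.0008,  0.001 , -0.0008]), 'tau': array([ -0.0034, -61.8275, -26.1841,  -0.0001,   0.0005,   0.    ]), 'position': array([ 0.2387, -0.5777,  0.2313]), 'ee_rot': array([3.1415, 0.    , 0.3918]), 'ft_force': array([-0.7537, -0.3718, -0.231 ]), 'torque': array([ 0.0142,  0.045 , -0.0028]), 'grip_force': 0.0, 'opening': 0.08498367890537843}
```

```bash
ls pics
```

```text
side.png
top.png
```

Run:
```python
import cv2
a=cv2.imread("pics/top.png");b=cv2.imread("pics/side.png")
cv2.imwrite("pics/topc.png",cv2.resize(a[100:280,150:350],None,fx=4,fy=4,interpolation=cv2.INTER_CUBIC)[:600,:])
# cropped to 800x600: rows 100..250
cv2.imwrite("pics/topc.png",cv2.resize(a[115:265,150:350],None,fx=4,fy=4,interpolation=cv2.INTER_CUBIC))
cv2.imwrite("pics/sidec.png",cv2.resize(b[145:305,180:380],None,fx=3.75,fy=3.75,interpolation=cv2.INTER_CUBIC))
```

```text
(no output)
```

View pics/topc.png

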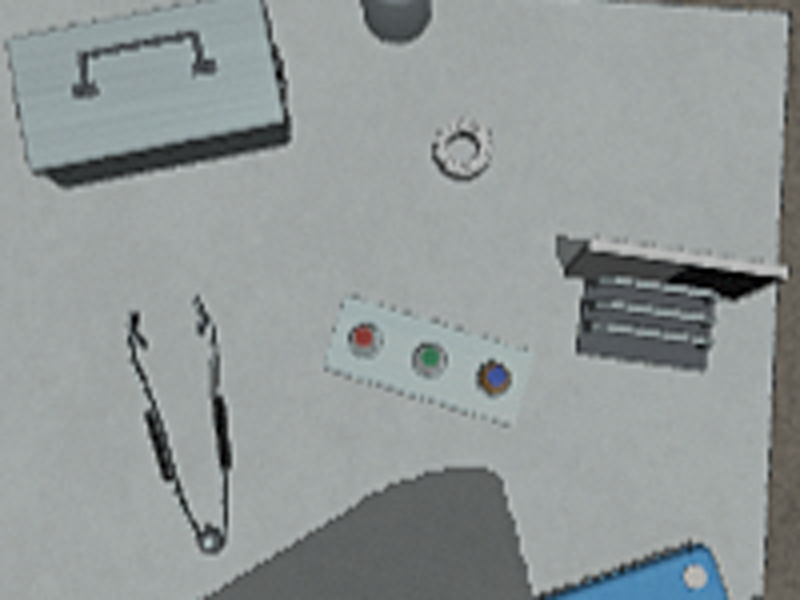

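View pics/sidec.png

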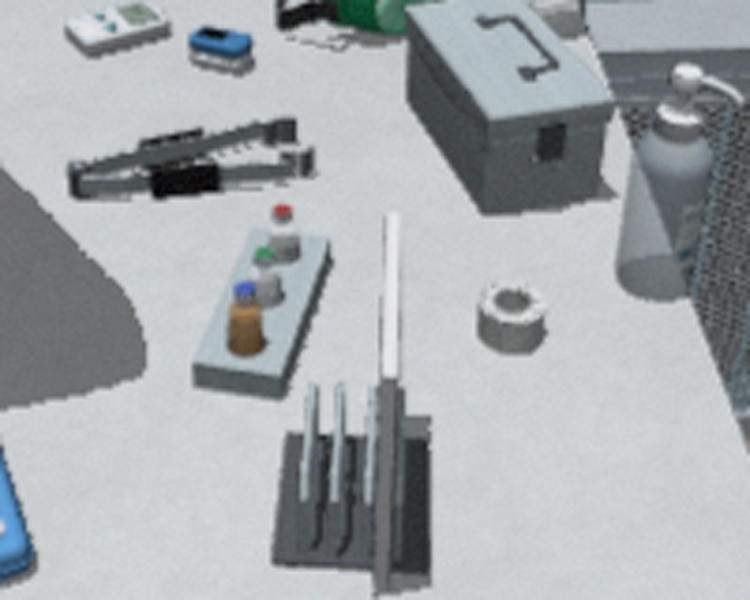

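Run:
```python
from h import *
d=np.load("cams.npz")
t={k:d[k+"t"] for k in("intrinsics","rvec","tvec","pixels")};s={k:d[k+"s"] for k in("intrinsics","rvec","tvec","pixels")}
T=lambda x,y:(150+(x-1.5)/4,115+(y-1.5)/4); S=lambda x,y:(180+(x-1.4)/3.75,145+(y-1.4)/3.75)
for n,a,b in(("red",(364,337),(283,210)),("green",(430,357),(264,254)),("blue",(497,376),(245,287))):
    print(n,tri([ray(t,T(*a)),ray(s,S(*b))]),onz(t,T(*a),.07),onz(t,T(*a),.06),onz(s,S(*b),.07),onz(s,S(*b),.06))
def pts(n,l,z,f=T,c=t):
    p=np.array([onz(c,f(*q),z) for q in l]);print(n,p[:,:2].tolist(),"ctr",p.mean(0)[:2],[(round(np.linalg.norm(b-a),4),round(float(np.arctan2(*(b-a)[1::-1])),3)) for a,b in zip(p,np.roll(p,-1,0))])
pts("box",[(33,172),(290,122),(264,-3),(6,42)],.095)
pts("block",[(345,295),(532,349),(512,426),(324,371)],.022)
pts("boardtop",[(590,240),(787,269)],.166)
pts("rackbase",[(578,352),(704,369)],.006)
pts("boxside",[(409,12),(487,119),(612,104)],.095,S,s)
pts("boxbot",[(485,211)],0,S,s)
pts("pivot",[(210,540)],.028)
pts("grip ctrs",[(152,413),(223,398),(228,467),(167,478)],.028)
pts("jaw",[(134,314),(200,300)],.026)
```

```text
red [ 0.5469 -0.1162  0.0611] [ 0.5459 -0.1165  0.07  ] [ 0.5467 -0.1162  0.06  ] [ 0.5468 -0.1289  0.07  ] [ 0.5472 -0.1146  0.06  ]
green [ 0.5325 -0.1663  0.06  ] [ 0.532  -0.1661  0.07  ] [ 0.5327 -0.1662  0.06  ] [ 0.5322 -0.1796  0.07  ] [ 0.5323 -0.1662  0.06  ]
blue [ 0.5189 -0.2162  0.0714] [ 0.5189 -0.2163  0.07  ] [ 0.5194 -0.2169  0.06  ] [ 0.5189 -0.2145  0.07  ] [ 0.5188 -0.2018  0.06  ]
box [[0.6607147782313069, 0.12937203428226693], [0.7024078925732453, -0.058683604275291], [0.7969309806971561, -0.036517868780695836], [0.75819561487693, 0.1539559590060081]] ctr [0.7296 0.047 ] [(np.float64(0.1926), -1.353), (np.float64(0.0971), 0.23), (np.float64(0.1944), 1.771), (np.float64(0.1005), -2.895)]
block [[0.5822856551770534, -0.09938320504240442], [0.5430448519545342, -0.24621973528622398], [0.4828650656760561, -0.231458298439715], [0.5225006484649084, -0.08457048598847955]] ctr [ 0.5327 -0.1654] [(np.float64(0.152), -1.832), (np.float64(0.062), 2.901), (np.float64(0.1521), 1.307), (np.float64(0.0616), -0.243)]
boardtop [[0.6084775342579245, -0.2729694116106324], [0.591317
[... 541 characters left out ...]
]
boxbot [[0.7087303731761772, -0.039150892545488314]] ctr [ 0.7087 -0.0392] [(np.float64(0.0), 0.0)]
pivot [[0.3911383470344374, -0.0013025847274862057]] ctr [ 0.3911 -0.0013] [(np.float64(0.0), 0.0)]
grip ctrs [[0.4870324135171767, 0.04669390043151117], [0.49970572951162173, -0.007572781686174368], [0.4468656330564508, -0.013194419003576846], [0.43752736511239765, 0.03328348993728236]] ctr [0.4678 0.0148] [(np.float64(0.0557), -1.341), (np.float64(0.0531), -3.036), (np.float64(0.0474), 1.769), (np.float64(0.0513), 0.265)]
jaw [[0.5635197069404508, 0.06396773657943533], [0.5755443192835947, 0.01312623431696086]] ctr [0.5695 0.0385] [(np.float64(0.0522), -1.339), (np.float64(0.0522), 1.803)]
```

```bash
cat >> h.py <<'E'
def plan(tgt,start=None,nd=0):
    """tgt: list of (xyz, Rot or yaw, nrows); prints rounded rows, propagating"""
    o=r.get_obs();p=np.array(o["position"]);Q=R.from_euler('xyz',o["ee_rot"])
    if start: p,Q=np.array(start[0]),start[1]
    X=[];W=[]
    for q,rot,n in tgt:
        q=np.array(q,float)
        if not isinstance(rot,R): rot=R.from_euler('xyz',[np.pi,0,rot])
        for k in range(n,0,-1):
            x=np.round(Q.inv().apply((q-p)/k)*1000,nd);w=np.round((Q.inv()*rot).as_rotvec()/k,2)
            p=p+Q.apply(x/1000);Q=Q*R.from_rotvec(w);X.append((x+0).tolist());W.append((w+0).tolist())
    print("xyz",X,"\nrot",W,"\nend",p,Q.as_euler('xyz'));return p,Q
E
python3 -c "
from h import *
plan([((.60,-.341,.225),1.45,10)])"
```

```text
xyz [[42.0, -8.0, 1.0], [43.0, -3.0, 1.0], [43.0, 1.0, 1.0], [43.0, 6.0, 0.0], [42.0, 10.0, 1.0], [41.0, 15.0, 0.0], [39.0, 19.0, 1.0], [37.0, 23.0, 0.0], [34.0, 26.0, 1.0], [31.0, 30.0, 0.0]] 
rot [[0.0, 0.0, -0.11], [0.0, 0.0, -0.11], [0.0, 0.0, -0.1], [0.0, 0.0, -0.11], [0.0, 0.0, -0.1], [0.0, 0.0, -0.11], [0.0, 0.0, -0.1], [0.0, 0.0, -0.11], [0.0, 0.0, -0.1], [0.0, 0.0, -0.11]] 
end [ 0.6003 -0.3414  0.2253] [3.1416 0.0001 1.4518]
```

Call:
move_arm:
  xyz:
    - [42,-8,1]
    - [43,-3,1]
    - [43,1,1]
    - [43,6,0]
    - [42,10,1]
    - [41,15,0]
    - [39,19,1]
    - [37,23,0]
    - [34,26,1]
    - [31,30,0]
    - [0,0,0]
    - [0,0,0]
  rotation:
    - [0,0,-0.11]
    - [0,0,-0.11]
    - [0,0,-0.1]
    - [0,0,-0.11]
    - [0,0,-0.1]
    - [0,0,-0.11]
    - [0,0,-0.1]
    - [0,0,-0.11]
    - [0,0,-0.1]
    - [0,0,-0.11]
    - [0,0,0]
    - [0,0,0]
  grip: [1,1,1,1,1,1,1,1,1,1,1,1]

```text
time_s: 2.8
position: [0.5999, -0.3415, 0.2251]
ee_rot: [-3.141, 0.0, 1.451]
ft_force: [-0.7, -0.2, -0.4]
opening: 0.0854
grip_force: 0.0
```

```bash
cat >> h.py <<'E'
def wrist():
    o=r.get_obs();c=vision.camera("wrist");M=np.eye(4);M[:3,:3]=R.from_euler('xyz',o["ee_rot"]).as_matrix();M[:3,3]=o["position"]
    W=np.linalg.inv(M@np.array(c["hand_eye"]));c["rvec"]=cv2.Rodrigues(W[:3,:3])[0].ravel();c["tvec"]=W[:3,3];return c
def spot(q,c,n=3): return [(np.array(x["location"])*[512,384],round(x["score"],2)) for x in nets.spot_point(q,c)[:n]]
E
python3 -c "
from h import *
c=wrist();save(c,'pics/w1.png')
for q in ['board_top','panel_rack']: print(q,[(a,b,onz(c,a,.166)) for a,b in spot(q,c)])
print(r.get_obs()['position'],r.get_obs()['ee_rot'],r.get_obs()['time_s'],P(c))
"
```

```text
board_top [(array([248.1152, 209.7024]), 0.96, array([ 0.596 , -0.3429,  0.166 ]))]
panel_rack [(array([250.3168, 161.8944]), 0.74, array([ 0.6024, -0.3049,  0.166 ]))]
[ 0.5995 -0.3422  0.2255] [-3.1416  0.0002  1.4499] 2.95 [[ 0.9929 -0.1186 -0.0009 -0.6363]
 [-0.1117 -0.938   0.3281 -0.2948]
 [-0.0398 -0.3257 -0.9446  0.2871]
 [ 0.      0.      0.      1.    ]]
```

View pics/w1.png

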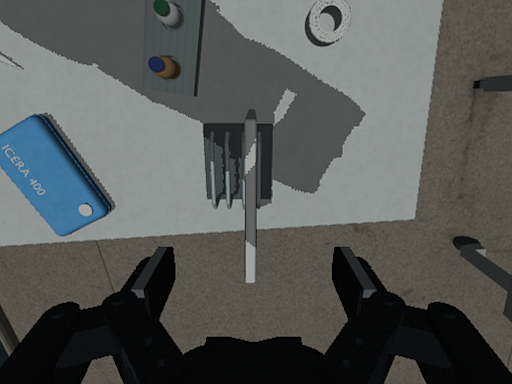

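Run:
```python
from h import *
c=wrist();im=c["pixels"].astype(int)
for row in (230,250,270):
    print(row,[tuple(v) for v in im[row,238:266:1].mean(1,keepdims=True).astype(int)])
for uv in((246,282),(256,282),(247,112),(257,112)): print(uv,onz(c,uv,.166))
print(proj(c,r.get_obs()["position"]+np.array([0,0,-.059])))
```

```text
230 [(np.int64(102),), (np.int64(86),), (np.int64(92),), (np.int64(109),), (np.int64(110),), (np.int64(106),), (np.int64(72),), (np.int64(38),), (np.int64(84),), (np.int64(91),), (np.int64(97),), (np.int64(95),), (np.int64(97),), (np.int64(97),), (np.int64(98),), (np.int64(98),), (np.int64(93),), (np.int64(72),), (np.int64(46),), (np.int64(80),), (np.int64(84),), (np.int64(85),), (np.int64(85),), (np.int64(83),), (np.int64(82),), (np.int64(78),), (np.int64(74),), (np.int64(79),)]
250 [(np.int64(86),), (np.int64(83),), (np.int64(83),), (np.int64(84),), (np.int64(86),), (np.int64(83),), (np.int64(72),), (np.int64(96),), (np.int64(148),), (np.int64(161),), (np.int64(161),), (np.int64(160),), (np.int64(160),), (np.int64(160),), (np.int64(160),), (np.int64(162),), (np.int64(162),), (np.int64(122),), (np.int64(34),), (np.int64(85),), (np.int64(84),), (np.int64(83),), (np.int64(85),), (np.int64(90),), (np.int64(86),), (np.int64(83),), (np.int64(82),), (np.int64(82),)]
270 [(np.int64(80),), (np.int64(79),), (np.int64(81),), (np.int64(79),), (np.int64(71),), (np.int64(68),), (np.int64(76),), (np.int64(94),), (np.int64(134),), (np.int64(162),), (np.int64(162),), (np.int64(160),), (np.int64(160),), (np.int64(161),), (np.int64(161),), (np.int64(162),), (np.int64(161),), (np.int64(120),), (np.int64(30),), (np.int64(82),), (np.int64(86),), (np.int64(83),), (np.int64(82),), (np.int64(85),), (np.int64(86),), (np.int64(82),), (np.int64(79),), (np.int64(80),)]
(246, 282) [ 0.5852 -0.4113  0.166 ]
(256, 282) [ 0.5939 -0.4124  0.166 ]
(247, 112) [ 0.6042 -0.2698  0.166 ]
(257, 112) [ 0.6112 -0.2707  0.166 ]
[[252.8222 207.555 ]]
```

Call:
move_arm:
  xyz:
    - [1,-2,35]
    - [0,0,35]
    - [0,0,20]
    - [0,0,8]
    - [0,0,0]
    - [0,0,0]
    - [0,0,0]
    - [0,0,0]
    - [0,0,0]
    - [0,0,0]
    - [0,0,0]
  rotation:
    - [0,0,0]
    - [0,0,0]
    - [0,0,0]
    - [0,0,0]
    - [0,0,0]
    - [0,0,0]
    - [0,0,0]
    - [0,0,0]
    - [0,0,0]
    - [0,0,0]
    - [0,0,0]
  grip: [1,1,1,0.5,-1,-1,-1,-1,-1,-1,-1]

```text
time_s: 4.38
position: [0.5987, -0.3403, 0.1283]
ee_rot: [3.14, 0.001, 1.452]
ft_force: [-1.2, -0.1, 6.6]
opening: 0.0085
grip_force: 59.6
```

```bash
cat >> h.py <<'E'
BO=np.array([.7319,.0458,0]);BY=.21
RB=R.from_euler('z',BY)
def b2w(x,y,z): return BO+RB.apply([x,y,z])
def w2b(p): return RB.inv().apply(np.array(p)-BO)
def tilt(phi): return RB*R.from_euler('y',phi)*RB.inv()*R.from_euler('xyz',[np.pi,0,BY+np.pi/2])
E
python3 - <<'E'
from h import *
o=r.get_obs()["position"]
up=o+[0,0,.085]; up0=R.from_euler('xyz',[np.pi,0,1.45])
plan([(up,up0,4),(b2w(-.0508-.06,0,.1202+.09),1.78,8),(b2w(-.0508-.018,0,.1202+.03),tilt(.227),4)])
print(r.get_obs()["time_s"])
E
```

```text
xyz [[0.0, 0.0, -21.0], [0.0, 0.0, -21.0], [0.0, 0.0, -21.0], [0.0, 0.0, -22.0], [45.0, -2.0, 0.0], [46.0, -1.0, 0.0], [45.0, 1.0, 0.0], [45.0, 3.0, 1.0], [45.0, 5.0, 0.0], [45.0, 7.0, 1.0], [45.0, 9.0, 0.0], [45.0, 11.0, 1.0], [0.0, 10.0, 15.0], [0.0, 11.0, 14.0], [0.0, 12.0, 14.0], [0.0, 13.0, 13.0]] 
rot [[0.0, 0.0, 0.0], [0.0, 0.0, 0.0], [0.0, 0.0, 0.0], [0.0, 0.0, 0.0], [0.0, 0.0, -0.04], [0.0, 0.0, -0.04], [0.0, 0.0, -0.04], [0.0, 0.0, -0.04], [0.0, 0.0, -0.04], [0.0, 0.0, -0.04], [0.0, 0.0, -0.04], [0.0, 0.0, -0.05], [0.06, 0.0, 0.0], [0.06, 0.0, 0.0], [0.05, 0.0, 0.0], [0.06, 0.0, 0.0]] 
end [0.6641 0.0316 0.15  ] [-2.9125  0.0012  1.7819]
4.375
```

Call:
move_arm:
  xyz:
    - [0,0,-21]
    - [0,0,-21]
    - [0,0,-21]
    - [0,0,-22]
    - [45,-2,0]
    - [46,-1,0]
    - [45,1,0]
    - [45,3,1]
    - [45,5,0]
    - [45,7,1]
    - [45,9,0]
    - [45,11,1]
    - [0,10,15]
    - [0,11,14]
    - [0,12,14]
    - [0,13,13]
    - [0,0,0]
    - [0,0,0]
  rotation:
    - [0,0,0]
    - [0,0,0]
    - [0,0,0]
    - [0,0,0]
    - [0,0,-0.04]
    - [0,0,-0.04]
    - [0,0,-0.04]
    - [0,0,-0.04]
    - [0,0,-0.04]
    - [0,0,-0.04]
    - [0,0,-0.04]
    - [0,0,-0.05]
    - [0.06,0,0]
    - [0.06,0,0]
    - [0.05,0,0]
    - [0.06,0,0]
    - [0,0,0]
    - [0,0,0]
  grip: [-1,-1,-1,-1,-1,-1,-1,-1,-1,-1,-1,-1,-1,-1,-1,-1,-1,-1]

```text
time_s: 6.62
position: [0.6636, 0.0318, 0.1496]
ee_rot: [-2.913, 0.0, 1.782]
ft_force: [-0.3, -0.3, -1.8]
opening: 0.0085
grip_force: 58.9
```

Run:
```python
from h import *
s=vision.camera("side");t=vision.camera("top")
o=r.get_obs();print(o["time_s"],w2b(o["position"]),o["ft_force"],o["opening"])
a=s["pixels"][130:290,190:430];b=t["pixels"][90:250,120:280]
f=lambda i,w,h:cv2.resize(i,(w,h),interpolation=cv2.INTER_CUBIC)
cv2.imwrite("pics/b1.png",cv2.cvtColor(f(a,800,533),cv2.COLOR_RGB2BGR))
```

```text
6.725 [-0.0697  0.0004  0.1503] [-0.3347  0.6148 -1.8723] 0.008426340407475072
```

View pics/b1.png

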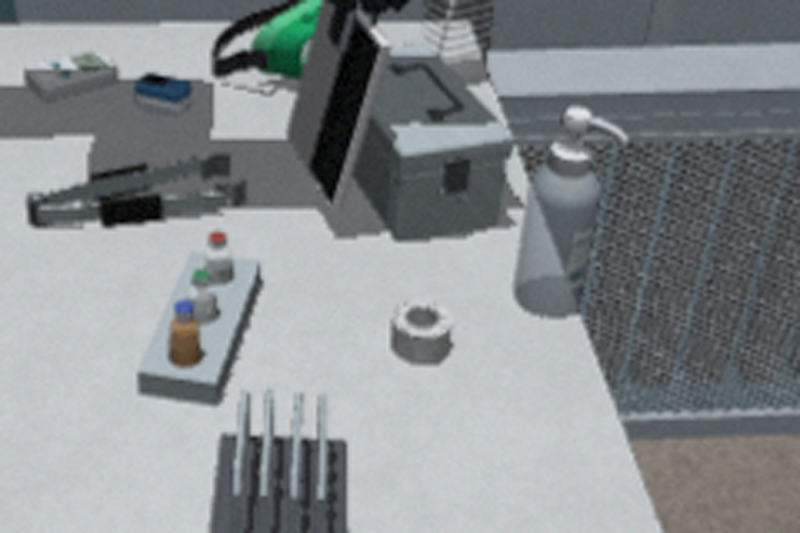

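Call:
move_arm:
  xyz:
    - [0,2,9]
    - [0,2,9]
    - [0,2,9]
    - [0,6,-1]
    - [0,6,-1]
    - [0,0,0]
    - [0,0,0]
  rotation:
    - [0,0,0]
    - [0,0,0]
    - [0,0,0]
    - [0,0,0]
    - [0,0,0]
    - [0,0,0]
    - [0,0,0]
  grip: [-1,-1,-1,-1,-1,-1,-1]

```text
time_s: 7.6
position: [0.6754, 0.0343, 0.1209]
ee_rot: [-2.912, 0.0, 1.782]
ft_force: [0.6, -0.7, -2.4]
opening: 0.0083
grip_force: 58.9
```

Call:
move_arm:
  xyz:
    - [0,2,0]
    - [0,2,0]
    - [0,1,0]
    - [0,0,0]
  rotation:
    - [0,0,0]
    - [0,0,0]
    - [0,0,0]
    - [0,0,0]
  grip: [-1,-1,-1,-1]

```text
time_s: 8.1
position: [0.6801, 0.0352, 0.1199]
ee_rot: [-2.911, 0.0, 1.782]
ft_force: [-0.8, -0.6, 0.7]
opening: 0.0086
grip_force: 59.3
```

Call:
move_arm:
  xyz:
    - [0,2,-0.5]
    - [0,2,-0.5]
    - [0,0,0]
  rotation:
    - [0,0,0]
    - [0,0,0]
    - [0,0,0]
  grip: [-1,-1,-1]

```text
time_s: 8.48
position: [0.683, 0.0359, 0.1197]
ee_rot: [-2.908, -0.0, 1.783]
ft_force: [-8.3, -2.4, 2.9]
opening: 0.0083
grip_force: 59.6
```

Call:
move_arm:
  xyz:
    - [0,-1,0]
    - [0,0,0]
    - [0,0,0]
    - [0,0,0]
    - [0,0,0]
    - [0,0,-15]
    - [0,0,-30]
    - [0,0,-40]
    - [0,0,-40]
  rotation:
    - [0,0,0]
    - [0,0,0]
    - [0,0,0]
    - [0,0,0]
    - [0,0,0]
    - [0,0,0]
    - [0,0,0]
    - [0,0,0]
    - [0,0,0]
  grip: [-1,-0.7,-0.5,-0.3,-0.3,-0.3,-0.3,-0.3,0]

```text
time_s: 9.6
position: [0.7115, 0.042, 0.2442]
ee_rot: [-2.913, 0.0, 1.782]
ft_force: [0.0, -0.4, 0.1]
opening: 0.0425
grip_force: 0.0
```

Run:
```python
from h import *
s=vision.camera("side");t=vision.camera("top");save(t,"pics/t2.png");save(s,"pics/s2.png")
a=cv2.resize(s["pixels"][130:230,190:350],(800,500),interpolation=cv2.INTER_CUBIC)
cv2.imwrite("pics/b2.png",cv2.cvtColor(a,cv2.COLOR_RGB2BGR))
for q in("board_centre","board_top","viewing_board"):
    A=spot(q,t);B=spot(q,s);print(q,A,B)
    if A and B: p=tri([ray(t,A[0][0]),ray(s,B[0][0])]);print(p,w2b(p))
# plan tongs hover
T=R.from_euler('xyz',[np.pi,0,.22]);o=r.get_obs();p=o["position"]
plan([((.47,.017,.16),T,11)])
print(r.get_obs()["time_s"])
```

```text
board_centre [(array([192.1024, 154.2912]), 0.94), (array([270.7968, 208.2816]), 0.72)] [(array([297.5232, 166.8864]), 0.82)]
[0.6787 0.0323 0.0755] [-0.0549 -0.0021  0.0755]
board_top [(array([185.4976, 145.1904]), 0.59)] [(array([304.1792, 141.504 ]), 0.91), (array([258.7136, 183.0912]), 0.3)]
[0.6914 0.038  0.1556] [-0.0412  0.0008  0.1556]
viewing_board [(array([198.5024, 163.6992]), 0.92)] [(array([285.2864, 189.696 ]), 0.95), (array([248.0128, 232.896 ]), 0.7)]
[0.6531 0.023  0.0025] [-0.0818 -0.0059  0.0025]
xyz [[2.0, -20.0, 12.0], [-1.0, -20.0, 12.0], [-4.0, -20.0, 11.0], [-7.0, -19.0, 11.0], [-9.0, -19.0, 10.0], [-12.0, -17.0, 10.0], [-14.0, -15.0, 10.0], [-17.0, -14.0, 9.0], [-18.0, -11.0, 9.0], [-20.0, -9.0, 8.0], [-21.0, -6.0, 7.0]] 
rot [[-0.02, 0.02, 0.14], [-0.02, 0.02, 0.14], [-0.02, 0.02, 0.14], [-0.02, 0.01, 0.14], [-0.02, 0.01, 0.14], [-0.01, 0.02, 0.14], [-0.02, 0.01, 0.14], [-0.02, 0.02, 0.14], [-0.01, 0.01, 0.14], [-0.02, 0.02, 0.15], [-0.01, 0.01, 0.14]] 
end [0.4699 0.0173 0.1604] [-3.1396  0.0003  0.2242]
10.0
```

View pics/b2.png

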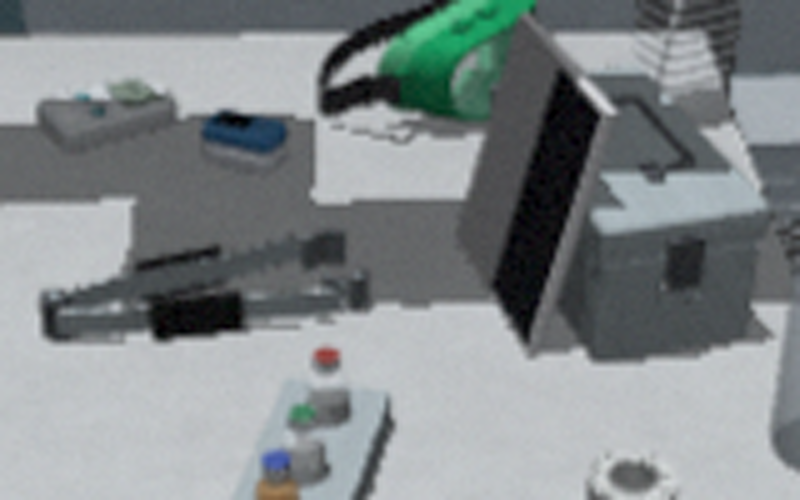

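Call:
move_arm:
  xyz:
    - [2,-20,12]
    - [-1,-20,12]
    - [-4,-20,11]
    - [-7,-19,11]
    - [-9,-19,10]
    - [-12,-17,10]
    - [-14,-15,10]
    - [-17,-14,9]
    - [-18,-11,9]
    - [-20,-9,8]
    - [-21,-6,7]
    - [0,0,0]
    - [0,0,0]
  rotation:
    - [-0.02,0.02,0.14]
    - [-0.02,0.02,0.14]
    - [-0.02,0.02,0.14]
    - [-0.02,0.01,0.14]
    - [-0.02,0.01,0.14]
    - [-0.01,0.02,0.14]
    - [-0.02,0.01,0.14]
    - [-0.02,0.02,0.14]
    - [-0.01,0.01,0.14]
    - [-0.02,0.02,0.15]
    - [-0.01,0.01,0.14]
    - [0,0,0]
    - [0,0,0]
  grip: [0,0.5,1,1,1,1,1,1,1,1,1,1,1]

```text
time_s: 11.62
position: [0.4713, 0.0172, 0.1611]
ee_rot: [-3.14, -0.002, 0.227]
ft_force: [0.6, -0.6, -1.4]
opening: 0.0854
grip_force: 0.0
```

Run:
```python
from h import *
c=wrist();t=vision.camera("top");save(c,"pics/w2.png")
o=r.get_obs();print(o["time_s"],o["position"],o["ee_rot"],o["ft_force"])
for q,z in(("tongs",0),("tongs_grip",.014),("tongs_jaws",.014)):
    for n,cc in(("w",c),("t",t)):
        A=spot(q,cc);print(q,n,[(a,b,onz(cc,a,z)[:2]) for a,b in A])
print("tcp floor px",proj(c,[o["position"][0],o["position"][1],.028]))
```

```text
11.725 [0.4713 0.0173 0.161 ] [-3.1401 -0.0019  0.2258] [ 0.1608 -0.0058 -0.687 ]
tongs w [(array([255.488 , 240.3072]), 0.55, array([ 0.3893, -0.0056]))]
tongs t [(array([257.28 , 201.792]), 0.73, array([ 0.5432, -0.1675])), (array([204.6976, 250.4832]), 0.65, array([ 0.3869, -0.0058]))]
tongs_grip w []
tongs_grip t [(array([316.0064, 187.2   ]), 0.73, array([ 0.5923, -0.3517])), (array([199.2192, 224.4096]), 0.43, array([0.4678, 0.0123])), (array([270.592 , 211.8912]), 0.2, array([ 0.5114, -0.2096]))]
tongs_jaws w []
tongs_jaws t [(array([192.9216, 196.4928]), 0.48, array([0.5546, 0.0351]))]
tcp floor px [[252.2477 181.1503]]
```

View pics/w2.png

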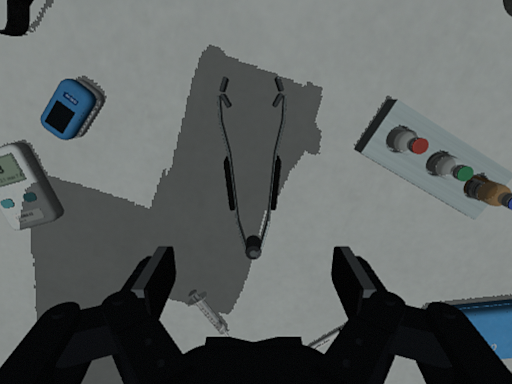

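Call:
move_arm:
  xyz:
    - [-1,0,40]
    - [0,0,40]
    - [0,0,40]
    - [0,0,25]
    - [0,0,12]
    - [0,0,4]
    - [0,0,0]
    - [0,0,0]
    - [0,0,0]
    - [0,0,0]
  rotation:
    - [0,0,0]
    - [0,0,0]
    - [0,0,0]
    - [0,0,0]
    - [0,0,0]
    - [0,0,0]
    - [0,0,0]
    - [0,0,0]
    - [0,0,0]
    - [0,0,0]
  grip: [1,1,1,1,1,0.7,0.4,0.3,0.2,0.19]

```text
time_s: 13.28
position: [0.4703, 0.0173, 0.0011]
ee_rot: [-3.141, -0.004, 0.224]
ft_force: [-0.8, 1.0, 9.1]
opening: 0.051
grip_force: 7.7
```

Run:
```python
from h import *
o=r.get_obs();p=o["position"]
plan([((p[0],p[1],.11),.224,4),((.4291,-.1924,.11),-.26,8)])
```

```text
xyz [[0.0, 0.0, -27.0], [0.0, 0.0, -27.0], [0.0, 0.0, -27.0], [0.0, 0.0, -28.0], [-11.0, 24.0, 0.0], [-9.0, 25.0, 0.0], [-8.0, 26.0, 0.0], [-6.0, 26.0, 0.0], [-5.0, 26.0, 0.0], [-3.0, 27.0, 0.0], [-1.0, 26.0, 0.0], [0.0, 27.0, 0.0]] 
rot [[0.0, 0.0, 0.0], [0.0, 0.0, 0.0], [0.0, 0.0, 0.0], [0.0, 0.0, 0.0], [0.0, 0.0, 0.06], [0.0, 0.0, 0.06], [0.0, 0.0, 0.06], [0.0, 0.0, 0.06], [0.0, 0.0, 0.06], [0.0, 0.0, 0.06], [0.0, 0.0, 0.06], [0.0, 0.0, 0.06]] 
end [ 0.4295 -0.1925  0.1097] [-3.1392 -0.003  -0.2557]
```

Call:
move_arm:
  xyz:
    - [0,0,-5]
    - [0,0,-15]
    - [0,0,-27]
    - [0,0,-27]
    - [0,0,-25]
    - [0,0,-10]
    - [-11,24,0]
    - [-9,25,0]
    - [-8,26,0]
    - [-6,26,0]
    - [-5,26,0]
    - [-3,27,0]
    - [-1,26,0]
    - [0,27,0]
    - [0,0,0]
    - [0,0,0]
    - [0,0,0]
  rotation:
    - [0,0,0]
    - [0,0,0]
    - [0,0,0]
    - [0,0,0]
    - [0,0,0]
    - [0,0,0]
    - [0,0,0.06]
    - [0,0,0.06]
    - [0,0,0.06]
    - [0,0,0.06]
    - [0,0,0.06]
    - [0,0,0.06]
    - [0,0,0.06]
    - [0,0,0.06]
    - [0,0,0]
    - [0,0,0]
    - [0,0,0]
  grip: [0.19,0.19,0.19,0.19,0.19,0.19,0.19,0.19,0.19,0.19,0.19,0.19,0.19,0.19,0.19,0.19,0.19]

```text
time_s: 15.4
position: [0.429, -0.1917, 0.1084]
ee_rot: [-3.139, -0.0, -0.254]
ft_force: [-0.2, 0.2, -0.6]
opening: 0.0509
grip_force: 5.0
```

Run:
```python
from h import *
c=wrist();s=vision.camera("side");t=vision.camera("top");save(c,"pics/w3.png")
o=r.get_obs();print(o["time_s"],o["position"],o["ee_rot"],o["ft_force"],o["opening"],o["grip_force"])
cv2.imwrite("pics/s3.png",cv2.cvtColor(cv2.resize(s["pixels"][150:270,160:320],(800,600),interpolation=cv2.INTER_CUBIC),cv2.COLOR_RGB2BGR))
for q in("tall_vial_mid","tongs_jaws","tongs"):
    A,B,C=[spot(q,x,2) for x in(c,s,t)];print(q,A,B,C)
    if B and C: print(tri([ray(s,B[0][0]),ray(t,C[0][0])]))
print("vial cap px",proj(c,[.519,-.2163,.07]),"jaw mid exp",proj(c,[.519,-.2163,.109+.026]))
```

```text
15.55 [ 0.4291 -0.192   0.1085] [-3.1395 -0.0004 -0.2548] [ 0.1099  0.1174 -1.4011] 0.05076640399868876 5.0355685272370465
tall_vial_mid [(array([257.28  ,  82.5984]), 0.65)] [(array([240.6912, 231.5136]), 0.68), (array([254.9248, 215.1168]), 0.36)] [(array([270.7968, 208.512 ]), 0.61)]
[ 0.5141 -0.2094  0.0344]
tongs_jaws [] [(array([246.3232, 202.7904]), 0.84)] [(array([273.6128, 209.0112]), 0.6)]
[ 0.5193 -0.2123  0.1226]
tongs [] [(array([177.3056, 198.9888]), 0.79)] [(array([271.104 , 208.0128]), 0.55)]
[ 0.4429 -0.2216  0.1621]
vial cap px [[253.5938  80.7141]] jaw mid exp [[253.563   72.4462]]
```

View pics/w3.png

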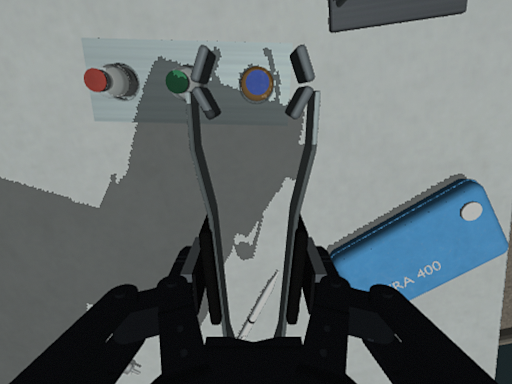

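View pics/s3.png

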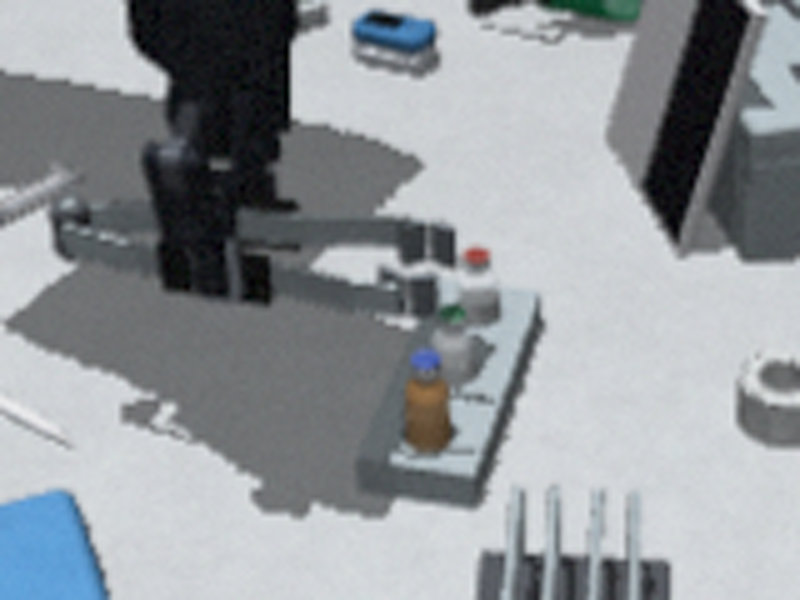

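Run:
```python
from h import *
c=wrist()
j=onz(c,(252.3,82.5),.1335);v=onz(c,(257,83),.07);v2=onz(c,(257,86),.06)
print(j,v,tool(j),tool(v),tool([.519,-.2163,.07]))
b,d=onz(c,(206,83),.1335),onz(c,(297,83),.1335);print(np.linalg.norm(b-d))
# pixels cap blue centroid
im=c["pixels"].astype(int);m=(im[...,2]>im[...,0]+40)&(im[...,2]>im[...,1]+20);m[:, :230]=0;m[:,290:]=0;m[120:]=0
y,x=np.nonzero(m);print(x.mean(),y.mean(),x.min(),x.max(),y.min(),y.max())
```

```text
[ 0.5156 -0.2158  0.1335] [ 0.5172 -0.2188  0.07  ] [ 89.6882   0.5692 -24.9904] [91.9361  3.277  38.5055] [93.0445  0.3568 38.5119]
0.03598334474884696
255.78348214285714 82.30357142857143 245 267 70 94
```

Call:
move_arm:
  xyz:
    - [1,2,10]
    - [0,0,20]
    - [0,0,20]
    - [0,0,15]
    - [0,0,10]
    - [0,0,6]
    - [0,0,0]
  rotation:
    - [0,0,0]
    - [0,0,0]
    - [0,0,0]
    - [0,0,0]
    - [0,0,0]
    - [0,0,0]
    - [0,0,0]
  grip: [0.19,0.19,0.19,0.19,0.19,0.19,0.19]

```text
time_s: 16.92
position: [0.4295, -0.1945, 0.0272]
ee_rot: [-3.139, -0.0, -0.256]
ft_force: [-0.4, -0.8, -0.8]
opening: 0.0508
grip_force: 5.0
```

Run:
```python
from h import *
c=wrist();s=vision.camera("side")
o=r.get_obs();print(o["time_s"],o["position"],o["ft_force"],o["opening"],o["grip_force"])
a=cv2.resize(s["pixels"][170:250,190:290],(500,400),interpolation=cv2.INTER_CUBIC);b=cv2.resize(c["pixels"][40:140,215:290],(300,400),interpolation=cv2.INTER_CUBIC)
cv2.imwrite("pics/m4.png",cv2.cvtColor(np.hstack([a,b]),cv2.COLOR_RGB2BGR))
```

```text
17.025 [ 0.4297 -0.1946  0.0277] [-0.23    0.0584 -0.7317] 0.05067753831863085 5.036004904395668
```

View pics/m4.png

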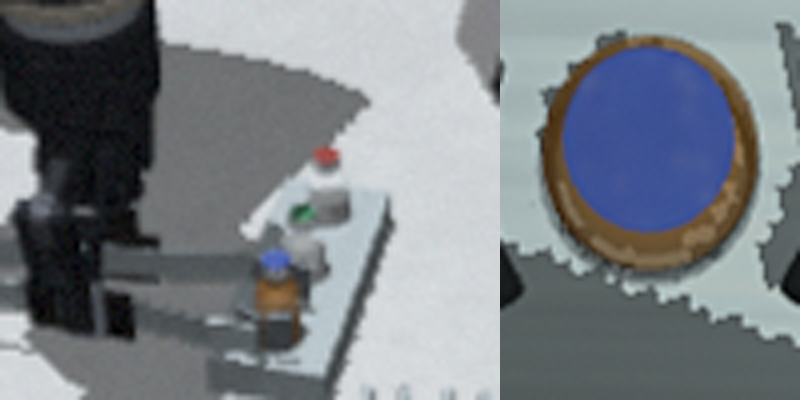

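Call:
move_arm:
  xyz:
    - [0,0,2]
    - [0,0,0]
    - [0,0,0]
    - [0,0,0]
    - [0,0,0]
    - [0,0,0]
  rotation:
    - [0,0,0]
    - [0,0,0]
    - [0,0,0]
    - [0,0,0]
    - [0,0,0]
    - [0,0,0]
  grip: [0.17,0.11,0.06,0.01,-0.03,-0.06]

```text
time_s: 17.77
position: [0.4296, -0.1945, 0.0255]
ee_rot: [-3.14, -0.001, -0.256]
ft_force: [-0.3, 0.8, 0.1]
opening: 0.041
grip_force: 37.0
```

Run:
```python
from h import *
o=r.get_obs();p=o["position"]
f=b2w(-.231,0,.0635);print(f)
plan([((p[0],p[1],.11),-.255,6),((f[0],f[1],.11),.21,10),(f,.21,4)])
```

```text
[ 0.506  -0.0024  0.0635]
xyz [[0.0, 0.0, -14.0], [0.0, 0.0, -14.0], [0.0, 0.0, -14.0], [0.0, 0.0, -14.0], [0.0, 0.0, -14.0], [0.0, 0.0, -14.0], [3.0, -21.0, 0.0], [4.0, -20.0, 0.0], [4.0, -20.0, 0.0], [6.0, -20.0, 0.0], [6.0, -20.0, 0.0], [7.0, -19.0, 0.0], [8.0, -19.0, 0.0], [9.0, -19.0, 0.0], [10.0, -18.0, 0.0], [11.0, -17.0, 0.0], [0.0, 0.0, 12.0], [0.0, 0.0, 11.0], [0.0, 0.0, 12.0], [0.0, 0.0, 11.0]] 
rot [[0.0, 0.0, 0.0], [0.0, 0.0, 0.0], [0.0, 0.0, 0.0], [0.0, 0.0, 0.0], [0.0, 0.0, 0.0], [0.0, 0.0, 0.0], [0.0, 0.0, -0.05], [0.0, 0.0, -0.05], [0.0, 0.0, -0.05], [0.0, 0.0, -0.05], [0.0, 0.0, -0.04], [0.0, 0.0, -0.05], [0.0, 0.0, -0.04], [0.0, 0.0, -0.05], [0.0, 0.0, -0.04], [0.0, 0.0, -0.05], [0.0, 0.0, 0.0], [0.0, 0.0, 0.0], [0.0, 0.0, 0.0], [0.0, 0.0, 0.0]] 
end [ 0.506  -0.0028  0.0639] [-3.1401 -0.0015  0.2143]
```

Call:
move_arm:
  xyz:
    - [0,0,-3]
    - [0,0,-8]
    - [0,0,-14]
    - [0,0,0]
  rotation:
    - [0,0,0]
    - [0,0,0]
    - [0,0,0]
    - [0,0,0]
  grip: [-0.06,-0.06,-0.06,-0.06]

```text
time_s: 18.27
position: [0.43, -0.1948, 0.0518]
ee_rot: [-3.14, -0.003, -0.256]
ft_force: [-0.1, 1.2, -0.3]
opening: 0.0408
grip_force: 36.9
```

Lifted ~26 mm; hold briefly, then carry on.

Call:
move_arm:
  xyz:
    - [0,0,0]
    - [0,0,-15]
    - [0,0,-20]
    - [0,0,-20]
    - [0,0,-4]
    - [3,-21,0]
    - [4,-20,0]
    - [4,-20,0]
    - [6,-20,0]
    - [6,-20,0]
    - [7,-19,0]
    - [8,-19,0]
    - [9,-19,0]
    - [10,-18,0]
    - [11,-17,0]
    - [0,0,0]
    - [0,0,12]
    - [0,0,16]
    - [0,0,14]
    - [0,0,5]
  rotation:
    - [0,0,0]
    - [0,0,0]
    - [0,0,0]
    - [0,0,0]
    - [0,0,0]
    - [0,0,-0.05]
    - [0,0,-0.05]
    - [0,0,-0.05]
    - [0,0,-0.05]
    - [0,0,-0.04]
    - [0,0,-0.05]
    - [0,0,-0.04]
    - [0,0,-0.05]
    - [0,0,-0.04]
    - [0,0,-0.05]
    - [0,0,0]
    - [0,0,0]
    - [0,0,0]
    - [0,0,0]
    - [0,0,0]
  grip: [-0.06,-0.06,-0.06,-0.06,-0.06,-0.06,-0.06,-0.06,-0.06,-0.06,-0.06,-0.06,-0.06,-0.06,-0.06,-0.06,-0.06,-0.06,-0.06,-0.06]

```text
time_s: 20.78
position: [0.5054, -0.0031, 0.0616]
ee_rot: [-3.139, 0.0, 0.213]
ft_force: [0.5, 0.1, -1.2]
opening: 0.0408
grip_force: 36.9
```

Call:
move_arm:
  xyz:
    - [0,0,0]
    - [0,0,0]
    - [0,0,0]
    - [0,0,0]
  rotation:
    - [0,0,0]
    - [0,0,0]
    - [0,0,0]
    - [0,0,0]
  grip: [-0.06,-0.06,-0.06,-0.06]

```text
time_s: 21.28
position: [0.5061, -0.0028, 0.0632]
ee_rot: [-3.14, -0.002, 0.214]
ft_force: [1.1, 0.1, -1.6]
opening: 0.0407
grip_force: 36.9
```

Run:
```python
from h import *
s=vision.camera("side");t=vision.camera("top")
o=r.get_obs();print(o["time_s"],w2b(o["position"]),o["ee_rot"],o["ft_force"],o["opening"],o["grip_force"])
for q in("tall_vial_mid","board_centre"):
    A,B=spot(q,s,2),spot(q,t,2);print(q,A,B)
    if A and B: print(w2b(tri([ray(s,A[0][0]),ray(t,B[0][0])])))
a=cv2.resize(s["pixels"][130:250,190:330],(467,400),interpolation=cv2.INTER_CUBIC);b=cv2.resize(t["pixels"][130:250,150:250],(333,400),interpolation=cv2.INTER_CUBIC)
cv2.imwrite("pics/m5.png",cv2.cvtColor(np.hstack([a,b]),cv2.COLOR_RGB2BGR))
```

```text
21.375 [-0.231  -0.0004  0.0631] [-3.1402 -0.0017  0.2144] [-0.809  -0.2526 -0.9694] 0.04102993761813196 36.93442761898041
tall_vial_mid [(array([267.2128, 170.304 ]), 0.44), (array([270.3872, 171.1872]), 0.3)] [(array([194.4064, 179.904 ]), 0.46)]
[-0.1395  0.0062  0.0732]
board_centre [(array([294.2976, 164.5056]), 0.85)] [(array([191.0784, 154.9056]), 0.88)]
[-0.0611  0.0009  0.0835]
```

View pics/m5.png

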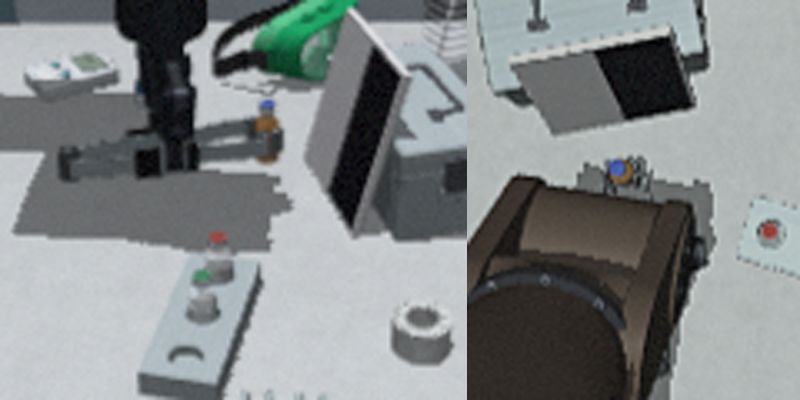

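```bash
python3 -c "
from h import *
print(r.close_job())"
```

```text
the job is handed in; nothing more can be done
None
```

I handed the job in at about 21.4 s; no verdict came back. In the last pictures the board leans on the middle of the box front, let go, and the tongs hold the tall vial upright about 8 cm in front of it, with both short vials still in their pockets.

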